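# Load a graphite bar into a spring-contact probe holder and close its rail

### The arm

A 6-joint arm with a two-finger parallel gripper is mounted at the origin on the work surface. World frame = base frame: x ahead of the robot, y to its left, z up, the work surface at z = 0. Lengths are in mm, angles in rad, forces in N, time in s.
With the tool pointing down it reaches from about 250 to 725 mm from the base axis. Payload 9.7 kg.
Tool frame: the origin (TCP) lies at the very end of the fingers, on their centre line; the grasp point (between the pads) lies 19 mm behind it; x points along the fingers, y is the direction in which the jaws open and shut, and the axes are right-handed (so a half turn about x gives the same grasp; the last joint's range is limited). The gripper opens to 85 mm and grips with 20 to 120 N. Pads are 22 mm wide; open, the fingers measure 114 mm over their backs; the gripper's body (76 mm by 85 mm) begins 54 mm behind the grasp point. The pads swing forward as they close: fully open they stand 13 mm farther back than shut.
Start: joints at [-1.148, 0.087, 0.176, 1.66, 0, 1.571], TCP at [225.671, -501.567, 231.284] pointing down, gripper open.
Joint ranges: [-3.13, 3.13], [-0.85, 1.81], [-1.15, 1.24], [-2.2, 2.28], [-1.44, 1.52], [-3.14, 3.14]. Speed limits (rad/s): [2.22, 2.22, 2.57, 3.14, 3.14, 3.14].

### API

Orientations are given as a unit quaternion [x, y, z, w].
In Python, from bench import arm, cams gives the robot as it stands. The module is installed in compiled form; this text tells all that it offers.
- The arm moves only by the shell command python3 -m pendant 'ROWS' [OPENING]. ROWS is JSON, a list of rows, each an object with "linear": the shift along the world's x, y, z in cm, a list of three; "twist": the turn about the world's z in degrees. A call has 1 to 10 rows; each row shifts and turns the commanded pose from where the row before left it; what a row does not reach is not made up. A row lasts 1/12 s, in which the tool goes at most 41.7 mm and 7.16 degrees, less where a joint would pass 70% of its speed; a pose out of reach is approached as far as the arm can. A call with a gripper value outside its range is refused whole. OPENING is the opening, from 0 (shut) to 1 (fully open), set as the call begins (- or left out, the last holds). The fingers move at their own pace and stop on an object; the grip force is fixed at half the most. Time passes only in rows, so rows that do not move let the fingers close. It gives the time, the measured TCP pose, the force and the opening at its end, in the units of the state.
- arm.state(): the state, without advancing time (a new reading comes with each control period).
- cams.snapshot(name): name is "scene" or "top"; returns (picture, depth): 384x512x3 uint8, red, green, blue; 384x512 float32, mm along the optical axis (not along the pixel's ray), 0 where there is no reading.
- cams.calibration(name): a dict with "fx", "fy", "cx", "cy" (pixels), "R" (3x3) and "t" (3): a world point X has camera coordinates R X + t. Camera axes: x right, y down, z forward; pixel columns grow to the right and rows downward; lengths in mm; the calibration is good to about 2 mm. A picture is of the moment at which its call begins. calibration takes no time and is no camera call.
- arm.finish_job(): hands the job in, once; it reports no verdict.
Trained networks look in the newest picture that a camera, given by its name, has taken for a name from the list of things; names that differ only in an ending like _2 or _b are one class to them, and where a whole thing is asked for, a point or a joint stands for the part that bears it (a point fixed in the world has none). Each returns a list of dicts, best first, with "conf" (0 to 1); they miss things now and then, are a little off and sometimes report something else, mostly with a low value. They report only what shows in the picture. A call takes as long as a camera call. They do not tell look-alikes from the thing itself.
- cams.recognise(camera, query): "position" ([x, y, z] in mm, in world coordinates, good to about 4 mm: the middle of the surface that is visible of it).
- cams.tip_of(camera, query): "position" ([x, y, z] in mm, in world coordinates, good to about 4 mm: a listed point, or the origin of a listed thing).
The state is a dict: "t": time; "joint_pos": joint angles; "qd": joint speeds; "effort": joint torques, N m; "ee_pos": TCP position; "tool_rot": TCP orientation; "wrist_force": force on the tool from outside, world axes, zero at the start; "torque": the same for the moment, N m; "finger_gap": opening from 0.0 (shut) to 1.0 (fully open).
Only numpy, scipy, OpenCV 4.12 (cv2) and the standard library are available. Lean on these libraries where they do the work, as an engineer would, in place of code of your own. Each camera call takes 0.05 s, during which the arm holds its last target. There are 200 camera calls.

### The job

Take the longer of the two graphite bars off the white setter plate and load it into the four-probe specimen holder: push the spring contact back with the bar's end, set the bar flat on the channel floor, and keep hold of it as you ease it forward under the lip, so that it is not snapped home by the spring; let go only once it rests against the end contact. Then swing the probe rail all the way down onto the bar. Graphite is brittle and the holder delicate, so work gently by feel, without forcing anything, and leave everything else where it stands.

Things in the scene. Friction and masses are not known exactly. Their poses are not given: they have to be found in the camera images.
- bar_center (a point): Centre of the bar to load: dark graphite, 100 mm long (its x axis, along the bar), 14 x 14 mm across, about 35 g, the longer of the two bars lying side by side on the white ceramic setter plate (150 x 140 mm, top 12 mm above the bench). Both ends are alike; so are its sides.
- short_bar_center (a point): Centre of the other graphite bar on the setter plate, 68 mm long, 14 x 14 mm, not wanted; it lies about 64 mm beside the long one. Leave it there.
- holder: Four-probe specimen holder, fixed on the bench: aluminium base 280 x 90 mm, white ceramic channel bed, brass contacts, hinged rail. Origin on the bench under the channel; z up, x along the channel to the end contact; all holder x, y, z below are mm in this frame. Rear block, spring barrel and hinge cheeks lie behind x -82, up to z 72. It stays put when pushed.
- seat (a point): Middle of the channel at the height of the loaded bar's centre: holder 0, 0, 43; where along x the bar ends up (-7 to 7) depends on the end contact. Floor at z 36 (bed 50 wide). Cheeks 16.5 apart (y -8.25 to 8.25) up to z 39, flaring steeply to 24 apart at z 46, lead the bar in at x -50 to -33 and x 24 to 36 only; between them the bed is open for the fingers.
- slot_mid (a point): Middle of the slot range of the brass end contact (holder 50, 0, 43). Its upright face, where the loaded bar's front end rests, is clamped somewhere from x 43 to 57, differently each time, not measured: find it by feel; over 10 N on it chips the bar. The block is 14 deep, 36 wide, top z 56; its lip, 24 wide, overhangs the channel 5 before the face, underside z 52. The bar must go down behind the lip, then forward under it.
- follower (a joint): Spring contact at the channel's rear, m: 0 = empty, front face at holder x -40; grows as it is pushed back (face at x -40 less the value in mm). 0.003 to 0.017 with the bar loaded; a level bar clears the lip 5 mm beyond that (0.022 always does); 0.028 = solid end. It pushes with 1.5 N plus 0.2 N per mm (7.1 N at the end) and snaps forward if let go. A bar let go above the floor is pinched and stays up.
- follower_tab (a point): Top of the spring contact's front face: a brass shoe 12 wide with a tall thumb tab, its face flat and upright from holder z 37 to z 72 (this point), so that it can be pushed back by the end of a bar held level above the lip. It travels along holder x only.
- rail (a joint): Probe rail, hinged at the holder's rear, rad: 0 = closed, level over the bar; 1.57 upright; starts leaning back at 1.75 to 2.0. A friction hinge holds it wherever it is left (3 to 4 N at the handle moves it). Near closed two sprung pins under it, at holder x -20 and 20, meet the bar, so the last bit takes about 5 N down on the handle. It cannot close over a bar that is not down.
- rail_hinge (a point): Middle of the rail's hinge axis: along holder y, at holder x -95, z 66.
- rail_handle (a point): Middle of the rail's cross handle: black round bar, 10 mm thick, 46 mm long along holder y, at the rail's free end, 175 mm from the hinge axis. Next to it the rail is a steel tongue 20 mm wide, 6 mm thick. Closed, it is at holder x 80, z 66.
- crucible_mid (a point): White ceramic crucible, 42 mm across, 40 mm high, standing on the bench; point at mid-height. Leave it.
- jar_mid (a point): Sample jar, 52 mm across, 65 mm high; point at mid-height. Leave it.
- beaker_mid (a point): Glass beaker, 60 mm across, 70 mm high; point at mid-height. Leave it.
- tweezers_mid (a point): Steel tweezers, 145 mm long, lying flat. Leave them.
- screwdriver_grip (a point): Handle of a screwdriver, 160 mm long, lying on the bench. Leave it.
- hexkey_mid (a point): Small dark hex key, 80 x 25 mm, lying on the bench. Leave it.
Not all that is in view belongs to the job. Leave any blue or green look-alike of the part that bears bar_center alone.

How it is judged:
By the outcome, as a careful person would: the job done as asked, in the order asked, and still so for the second after the job is handed in, with the robot touching nothing.
It also fails if it takes over 72 s, if anything falls off the work surface, if the arm or the gripper's body presses on something with over 40 N, if the wrist force passes 120 N, or if a joint passes its speed limit or range.

## Working session

There is one attempt and no reset: what is moved stays moved. The work goes in short steps, Python scripts to look and compute and a shell command to move; the robot and the scene stay as the last step left them, time stands still between calls to the robot, and variables do not carry over. Pictures are saved under pics/ and viewed, about 8 in all and at most 12, crops included, and the job is handed in when it is done.

```bash
mkdir -p pics
python3 - <<'E'
from bench import arm,cams
import cv2,numpy as np
for n in("scene","top"):
    p,d=cams.snapshot(n); cv2.imwrite(f"pics/{n}0.png",p[:,:,::-1]); np.savez(f"{n}0.npz",p=p,d=d)
    c=cams.calibration(n); print(n,c['fx'],c['cx'],c['cy'],np.round(c['R'],3).tolist(),np.round(c['t']))
    for q in "bar_center short_bar_center holder seat slot_mid follower_tab rail_hinge rail_handle".split():
        r=cams.tip_of(n,q); print(q,[(np.round(x['position']).tolist(),round(x['conf'],2)) for x in r[:3]])
s=arm.state();print(s['t'],s['tool_rot'],s['wrist_force'],s['finger_gap'])
E
```

```text
scene 497.1589639127067 254.14496242631367 192.78684214823215 [[-0.694, 0.719, -0.009], [0.556, 0.529, -0.641], [-0.456, -0.45, -0.767]] [ 340. -266. 1508.]
bar_center [([549.0, 379.0, 4.0], 0.71), ([401.0, 372.0, 14.0], 0.6), ([503.0, 193.0, 18.0], 0.58)]
short_bar_center [([502.0, 127.0, 19.0], 0.73)]
holder [([480.0, -174.0, -1.0], 0.91)]
seat [([477.0, -176.0, 46.0], 0.81)]
slot_mid [([481.0, -126.0, 43.0], 0.61)]
follower_tab [([482.0, -220.0, 75.0], 0.45)]
rail_hinge [([487.0, -269.0, 69.0], 0.61)]
rail_handle [([486.0, -332.0, 228.0], 0.67)]
top 400.7059516039045 255.50286653763743 190.0713470788389 [[0.008, -1.0, 0.018], [-0.999, -0.009, -0.049], [0.049, -0.017, -0.999]] [ 41. 554. 967.]
bar_center [([400.0, 368.0, 10.0], 0.81), ([686.0, 182.0, 4.0], 0.75), ([555.0, 379.0, 5.0], 0.74)]
short_bar_center [([501.0, 129.0, 21.0], 0.47)]
holder [([477.0, -175.0, -2.0], 0.77)]
seat [([479.0, -180.0, 45.0], 0.56)]
slot_mid [([479.0, -127.0, 42.0], 0.86)]
follower_tab [([483.0, -215.0, 72.0], 0.57), ([348.0, -239.0, 12.0], 0.32)]
rail_hinge [([483.0, -272.0, 65.0], 0.85), ([509.0, 189.0, 18.0], 0.4)]
rail_handle [([489.0, -332.0, 232.0], 0.66), ([482.0, -176.0, 44.0], 0.56)]
0.9 [ 0.69136686  0.14836072 -0.69136334  0.14838358] [-0.30333493  0.58774892  0.42587212] 0.9992891077603526
```

View pics/top0.png

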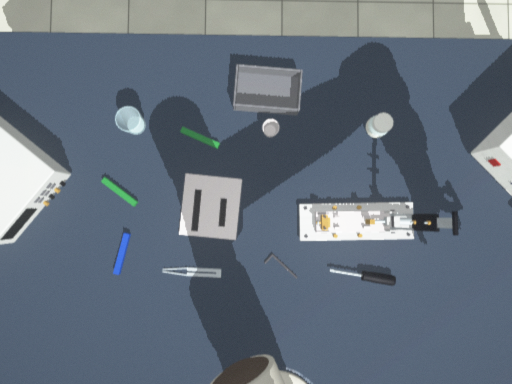

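View pics/scene0.png

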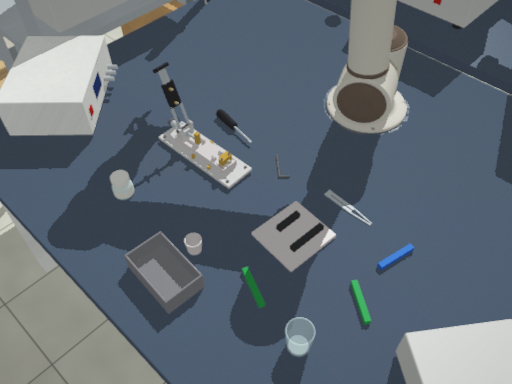

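Top view: the long dark bar is at (196,210) and the short one at (223,212), both on the white plate. The look-alikes are green at (200,137) and (119,192) and blue at (121,254). The holder is at (357,222), with its rail leaning back to the right. The one I want is the dark bar at (196,210). Next I measure both bars and the holder in both views.

```bash
cat > h.py <<'E'
import numpy as np,cv2
from bench import cams,arm
def deproj(n,u,v,d):
    c=cams.calibration(n); P=np.stack([(u-c['cx'])/c['fx']*d,(v-c['cy'])/c['fy']*d,d],-1)
    return (P-c['t'])@np.array(c['R'])
def atz(n,u,v,z):
    c=cams.calibration(n);R=np.array(c['R']);o=-R.T@c['t'];k=R.T@np.array([(u-c['cx'])/c['fx'],(v-c['cy'])/c['fy'],1]);return o+k*(z-o[2])/k[2]
def proj(n,X):
    c=cams.calibration(n);p=np.array(c['R'])@X+c['t'];return c['fx']*p[0]/p[2]+c['cx'],c['fy']*p[1]/p[2]+c['cy']
E
python3 - <<'E'
from h import *
for n,box in(("top",(180,175,243,240)),("scene",(255,205,335,267))):
    f=np.load(n+"0.npz");p,d=f['p'],f['d']
    g=p.max(2).astype(int); m=np.zeros(g.shape,np.uint8)
    x0,y0,x1,y1=box; m[y0:y1,x0:x1]=(g[y0:y1,x0:x1]<40)
    k,l,st,ce=cv2.connectedComponentsWithStats(m)
    for i in range(1,k):
        if st[i,4]<40: continue
        v,u=np.nonzero(l==i); P=deproj(n,u,v,d[v,u]);
        r=cv2.minAreaRect(np.stack([u,v],1).astype(np.float32))
        c=cv2.boxPoints(r); W=np.array([atz(n,a,b,26)[:2] for a,b in c])
        print(n,ce[i].round(1),st[i,4],'zmed',np.percentile(P[:,2],[10,50,90]).round(1),'ctr',W.mean(0).round(1),'Q',W.round(0).tolist())
f=np.load("top0.npz");p=f['p']
a=cv2.resize(p[180:262,285:465],None,fx=4.4,fy=4.4,interpolation=cv2.INTER_CUBIC)
b=cv2.resize(p[165:250,175:250],(600*75//85,600))[:361,:]
cv2.imwrite("pics/crop1.png",a[:,:,::-1])
b=cv2.resize(np.load("scene0.npz")['p'][115:270,150:340],None,fx=3.8,fy=3.8,interpolation=cv2.INTER_CUBIC)
cv2.imwrite("pics/crop2.png",b[:,:,::-1])
E
```

```text
scene [287.5 221. ] 143 zmed [17.7 23.  26. ] ctr [507.8 129.5] Q [[539.0, 120.0], [472.0, 125.0], [476.0, 140.0], [544.0, 134.0]]
scene [306.3 237.1] 219 zmed [18.7 23.4 26.3] ctr [511.4 192.3] Q [[559.0, 181.0], [459.0, 189.0], [464.0, 203.0], [563.0, 196.0]]
```

View pics/crop1.png

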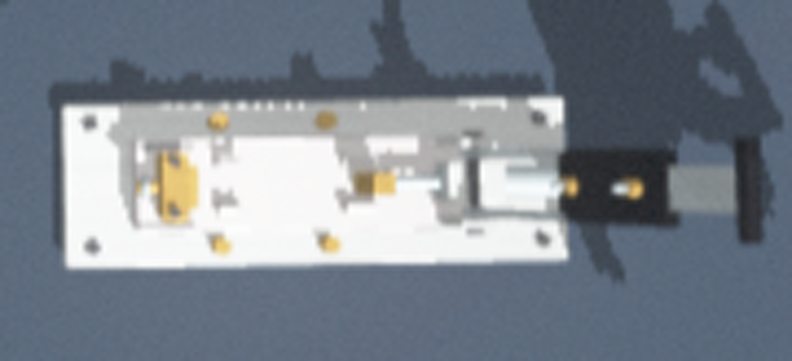

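View pics/crop2.png

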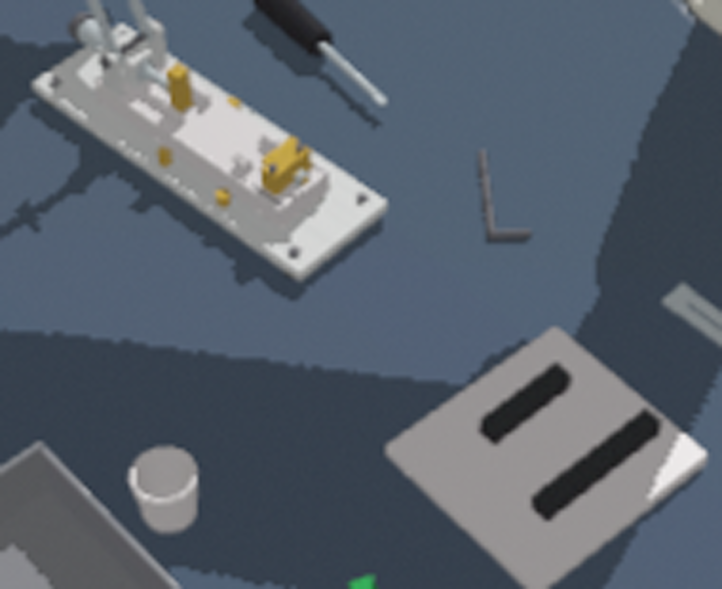

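The crops confirm the choice: the long dark bar lies on the plate, left in the top view and at scene (306,237). The short bar is beside it. The holder is empty, with its end contact at crop1 (178,187) and spring tab at (377,184). Next I refine the geometry.

Run:
```python
from h import *
from scipy.spatial.transform import Rotation as Ro
f=np.load("top0.npz");p,d=f['p'],f['d'];n="top";g=p.max(2).astype(int)
def comp(box,cond,z):
    x0,y0,x1,y1=box;m=np.zeros(g.shape,np.uint8);m[y0:y1,x0:x1]=cond[y0:y1,x0:x1]
    k,l,st,ce=cv2.connectedComponentsWithStats(m)
    for i in range(1,k):
        if st[i,4]<60: continue
        v,u=np.nonzero(l==i);P=deproj(n,u,v,d[v,u]);W=np.array([atz(n,a,b,z)[:2] for a,b in cv2.boxPoints(cv2.minAreaRect(np.stack([u,v],1).astype(np.float32)))])
        e=[W[1]-W[0],W[2]-W[1]];e=sorted(e,key=np.linalg.norm)
        print(ce[i].round(1),st[i,4],'z',np.percentile(P[:,2],[10,50,90]).round(1),'c',W.mean(0).round(1),'L',[np.linalg.norm(q).round(1) for q in e],'ang',np.degrees(np.arctan2(e[1][1],e[1][0])).round(2))
print(g[205,196],g[205,210])
print("bars");comp((184,180,238,236),g<75,26)
print("holder base");comp((290,195,430,248),(p.min(2)>125),12)
b=(p[:,:,0].astype(int)-p[:,:,2]>50)
print("brass");comp((300,195,430,248),b.astype(np.uint8),56)
# edges of the base: line fits
for lab,rows in(("top",range(195,212)),("bot",range(232,248))):
    rs=list(rows);pts=[]
    for u in range(305,410):
        col=g[rs,u].astype(float);dd=np.diff(col);i=np.argmax(dd) if lab=="top" else np.argmin(dd);pts.append(atz(n,u,rs[i]+.5,12)[:2])
    pts=np.array(pts)
    for _ in range(3):
        k=np.polyfit(pts[:,1],pts[:,0],1);r=pts[:,0]-np.polyval(k,pts[:,1]);pts=pts[abs(r)<max(1.5,1.5*r.std())]
    print(lab,'slope dx/dy',k[0].round(4),'x at y=-176',np.polyval(k,-176).round(1),len(pts),'rms',r.std().round(2))
# base surface heights
for nm,uv in(("base left",(310,235)),("base right",(405,236)),("bed",(345,222))):
    print(nm,deproj(n,*map(np.array,uv),d[uv[1],uv[0]]).round(1))
s=arm.state();print(Ro.from_quat(s['tool_rot']).as_matrix().round(3).tolist(),s['ee_pos'])
```

```text
62 191
bars
[196.  209.4] 185 z [23.7 26.  28.5] c [504.3 188.6] L [np.float64(12.0), np.float64(93.7)] ang -5.1
[222.3 211.5] 108 z [24.  26.1 28.8] c [500.2 125.2] L [np.float64(10.0), np.float64(60.6)] ang -3.68
holder base
[355.8 221.4] 4110 z [14.4 18.7 54.2] c [ 478.7 -202.5] L [np.float64(93.5), np.float64(283.9)] ang -88.63
brass
[324.6 222.4] 120 z [49.7 56.3 58.4] c [ 476.7 -114.5] L [np.float64(23.5), np.float64(35.0)] ang 179.95
top slope dx/dy -0.027 x at y=-176 524.8 85 rms 0.71
bot slope dx/dy -0.0239 x at y=-176 433.1 104 rms 0.7
base left [444.6 -88.6  11.8]
base right [ 444.2 -319.8   17.7]
bed [ 477.6 -168.5   36.6]
[[0.0, 0.41, -0.912], [-0.0, -0.912, -0.41], [-1.0, 0.0, 0.0]] [ 225.67015873 -501.56967104  231.30235975]
```

```bash
R='{"linear":[1.16,2.88,0],"twist":6.29}'; python3 -m pendant '[{"linear":[1.16,2.88,0],"twist":6.29},{"linear":[1.16,2.88,0],"twist":6.29},{"linear":[1.16,2.88,0],"twist":6.29},{"linear":[1.16,2.88,0],"twist":6.29},{"linear":[1.16,2.88,0],"twist":6.29},{"linear":[1.16,2.88,0],"twist":6.29},{"linear":[1.16,2.88,0],"twist":6.29},{"linear":[1.16,2.88,0],"twist":6.29},{"linear":[1.16,2.88,0],"twist":6.29},{"linear":[1.16,2.88,0],"twist":6.29}]' 0.45
python3 -m pendant '[{"linear":[1.16,2.88,0],"twist":6.29},{"linear":[1.16,2.88,0],"twist":6.29},{"linear":[1.16,2.88,0],"twist":6.29},{"linear":[1.16,2.88,0],"twist":6.29},{"linear":[1.16,2.88,-1.4],"twist":6.29},{"linear":[1.16,2.88,-1.4],"twist":6.29},{"linear":[1.16,2.88,-1.4],"twist":6.29},{"linear":[1.16,2.88,-1.4],"twist":6.29},{"linear":[1.16,2.88,-1.4],"twist":6.29},{"linear":[1.16,2.88,-1.4],"twist":6.29}]'
```

```text
t: 1.73
ee_pos: [341.9, -212.2, 231.5]
tool_rot: [0.511, 0.488, -0.511, 0.489]
wrist_force: [-0.1, -0.6, 0.2]
finger_gap: 0.448
t: 2.57
ee_pos: [458.0, 76.1, 146.8]
tool_rot: [0.181, 0.683, -0.181, 0.684]
wrist_force: [1.5, -0.2, 0.5]
finger_gap: 0.447
```

```bash
python3 -m pendant '[{"linear":[1.16,2.84,-1.4],"twist":6.3},{"linear":[1.16,2.84,-1.4],"twist":6.3},{"linear":[1.16,2.84,-1.4],"twist":6.3},{"linear":[1.16,2.84,-1.4],"twist":6.3},{"linear":[0,0,0],"twist":0},{"linear":[0,0,0],"twist":0}]'
python3 - <<'E'
from h import *
from scipy.spatial.transform import Rotation as Ro
s=arm.state();M=Ro.from_quat(s['tool_rot']).as_matrix();print(s['ee_pos'],np.degrees(np.arctan2(M[1,1],M[0,1])),M[:,0].round(3),s['joint_pos'],s['wrist_force'])
for n in("top","scene"):
    p,d=cams.snapshot(n);np.savez(n+"1.npz",p=p,d=d)
    x,y=[int(v) for v in proj(n,np.array([504,189,50]))]
    a=cv2.resize(p[y-45:y+45,x-50:x+50],(600,540),interpolation=cv2.INTER_CUBIC);cv2.imwrite(f"pics/{n}1.png",a[:,:,::-1]);print(x,y)
    r=cams.tip_of(n,"bar_center");print([(np.round(q['position']),round(q['conf'],2)) for q in r[:4]])
E
```

```text
t: 3.07
ee_pos: [503.5, 188.9, 90.0]
tool_rot: [0.029, 0.707, -0.029, 0.706]
wrist_force: [0.3, -1.2, 0.6]
finger_gap: 0.452
[503.5354605  188.94556739  89.97952714] 85.3183359040015 [-0.002 -0.001 -1.   ] [ 3.59019752e-01  5.32047759e-02 -1.32337076e-01  1.38776519e+00
 -7.65507157e-05  4.40731577e-01] [ 0.32822128 -1.1684909   0.55694395]
194 209
[(array([688., 182.,   6.]), 0.6)]
308 228
[(array([689., 186.,   7.]), 0.61), (array([397., 368.,  10.]), 0.59), (array([504., 192.,  20.]), 0.55), (array([545., 379.,   1.]), 0.55)]
```

View pics/scene1.png

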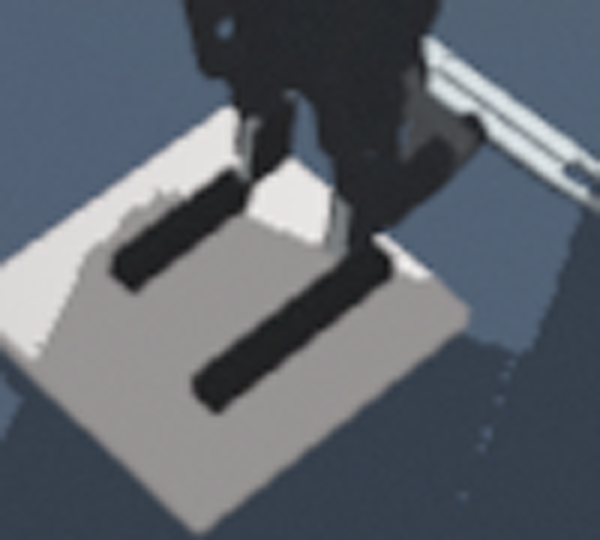

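The jaws straddle the long bar at crop (290,325), with the short bar well clear. Descending.

```bash
python3 -m pendant '[{"linear":[0.15,0.04,-2.5],"twist":-0.2},{"linear":[0,0,-2.5],"twist":0},{"linear":[0,0,-1.3],"twist":0},{"linear":[0,0,-0.8],"twist":0},{"linear":[0,0,-0.4],"twist":0},{"linear":[0,0,0],"twist":0},{"linear":[0,0,0],"twist":0}]'
python3 -m pendant '[{"linear":[0,0,0],"twist":0},{"linear":[0,0,0],"twist":0},{"linear":[0,0,0],"twist":0},{"linear":[0,0,0],"twist":0},{"linear":[0,0,0],"twist":0},{"linear":[0,0,0],"twist":0}]' 0.05
```

```text
t: 3.85
ee_pos: [506.1, 188.3, 17.4]
tool_rot: [0.031, 0.706, -0.031, 0.707]
wrist_force: [-0.6, 0.5, 0.3]
finger_gap: 0.45
t: 4.35
ee_pos: [506.3, 188.6, 17.6]
tool_rot: [0.031, 0.706, -0.03, 0.707]
wrist_force: [-0.8, -0.5, 6.8]
finger_gap: 0.14
```

```bash
python3 -m pendant '[{"linear":[0,0,0.5],"twist":0},{"linear":[0,0,1.5],"twist":0},{"linear":[0,0,3],"twist":0},{"linear":[0,0,3],"twist":0},{"linear":[0,0,0.5],"twist":0},{"linear":[-0.2,-2.4,0],"twist":-5.98},{"linear":[-0.2,-2.4,0],"twist":-5.98},{"linear":[-0.2,-2.4,0],"twist":-5.98},{"linear":[-0.2,-2.4,0],"twist":-5.98},{"linear":[-0.2,-2.4,0],"twist":-5.98}]'
python3 -m pendant '[{"linear":[-0.2,-2.4,0],"twist":-5.98},{"linear":[-0.2,-2.4,0],"twist":-5.98},{"linear":[-0.2,-2.4,0],"twist":-5.98},{"linear":[-0.2,-2.4,0],"twist":-5.98},{"linear":[-0.2,-2.4,0],"twist":-5.98},{"linear":[-0.2,-2.4,0],"twist":-5.98},{"linear":[-0.2,-2.4,0],"twist":-5.98},{"linear":[-0.2,-2.4,0],"twist":-5.98},{"linear":[-0.2,-2.4,0],"twist":-5.98},{"linear":[0,0,0],"twist":0}]'
cat > st.py <<'E'
from h import *
from scipy.spatial.transform import Rotation as Ro
s=arm.state();M=Ro.from_quat(s['tool_rot']).as_matrix()
a=np.radians(91.46);e=np.array([np.cos(a),np.sin(a)]);o=np.array([478.95,-176]);q=np.array(s['ee_pos'])
w=np.array(s['wrist_force']);n=np.array([-e[1],e[0]])
print('t',round(s['t'],2),'tcp',q.round(1),'jaw',np.degrees(np.arctan2(M[1,1],M[0,1])).round(2),'toolx',M[:,0].round(3),'hold x,y',((q[:2]-o)@e).round(1),((q[:2]-o)@n).round(1),'Fx,Fy,Fz',(w[:2]@e).round(1),(w[:2]@n).round(1),w[2].round(1),'tau',np.round(s['torque'],2),'gap',round(s['finger_gap'],3))
E
python3 st.py
python3 - <<'E'
from h import *
p,d=cams.snapshot("top");np.savez("top2.npz",p=p,d=d)
cv2.imwrite("pics/top2.png",cv2.resize(p[180:262,285:465],None,fx=4.4,fy=4.4,interpolation=cv2.INTER_CUBIC)[:,:,::-1])
p,d=cams.snapshot("scene");np.savez("scene2.npz",p=p,d=d)
cv2.imwrite("pics/scene2.png",cv2.resize(p[95:210,140:290],None,fx=5,fy=5,interpolation=cv2.INTER_CUBIC)[:,:,::-1])
E
```

```text
t: 5.18
ee_pos: [495.3, 67.5, 101.5]
tool_rot: [0.214, 0.674, -0.213, 0.674]
wrist_force: [-0.0, 0.4, -0.3]
finger_gap: 0.138
t: 6.02
ee_pos: [477.2, -150.7, 101.4]
tool_rot: [0.496, 0.503, -0.497, 0.504]
wrist_force: [-0.1, -0.2, -0.8]
finger_gap: 0.142
t 6.02 tcp [ 477.2 -150.7  101.4] jaw 0.79 toolx [ 0.    -0.001 -1.   ] hold x,y 25.4 1.1 Fx,Fy,Fz -0.2 0.1 -0.8 tau [0.05 0.02 0.03] gap 0.142
```

View pics/scene2.png

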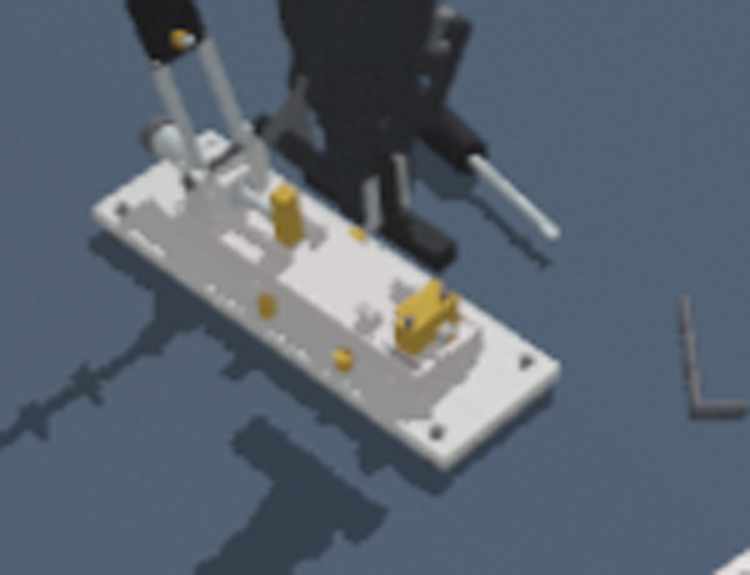

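Scene crop: the bar is held level, with its front end at (438,250). The end contact is at (425,315) and the spring tab at (287,215). Now the lateral alignment, bar against holder, from depth in both cameras.

Run:
```python
from h import *
a=np.radians(91.46);e=np.array([np.cos(a),np.sin(a)]);o=np.array([478.95,-176]);nn=np.array([-e[1],e[0]])
def H(P): return np.stack([(P[:,:2]-o)@e,(P[:,:2]-o)@nn,P[:,2]],-1)
v,u=np.mgrid[0:384,0:512]
for n in("top","scene"):
    f=np.load(n+"0.npz");p,d=f['p'].astype(int),f['d'];P=H(deproj(n,u.ravel(),v.ravel(),d.ravel()))
    br=((p[:,:,0]-p[:,:,2])>45).ravel()
    for lab,c in(("block",(P[:,0]>35)&(P[:,0]<80)&(P[:,2]>51)&(P[:,2]<60)),("tab",(P[:,0]>-60)&(P[:,0]<-30)&(P[:,2]>66)&(P[:,2]<78)),("blockall",(P[:,0]>30)&(P[:,0]<80)&(P[:,2]>40)&(P[:,2]<60))):
        m=br&c&(abs(P[:,1])<30)
        if m.sum()>2:print(n,lab,m.sum(),'x',np.percentile(P[m,0],[3,50,97]).round(1),'y',np.percentile(P[m,1],[3,50,97]).round(1),'z',np.median(P[m,2]).round(1))
    f=np.load(n+"2.npz");p,d=f['p'].astype(int),f['d'];P=H(deproj(n,u.ravel(),v.ravel(),d.ravel()))
    m=(p.max(2).ravel()<60)&(P[:,0]>35)&(P[:,0]<90)&(abs(P[:,1])<15)&(P[:,2]>85)&(P[:,2]<118)
    if m.sum()>2:print(n,'bar front',m.sum(),'x',np.percentile(P[m,0],[3,50,97]).round(1),'y',np.percentile(P[m,1],[3,50,97]).round(1),'z',np.percentile(P[m,2],[3,50,97]).round(1))
    t=m&(P[:,2]>106)
    if t.sum()>2:print('   top part',t.sum(),np.percentile(P[t,0],[3,97]).round(1),'y',np.percentile(P[t,1],[3,50,97]).round(1))
```

```text
top block 106 x [49.6 59.  66.6] y [-16.7  -0.2  18.2] z 56.7
top tab 23 x [-51.1 -45.7 -39.7] y [-3.6 -1.2  3.4] z 71.2
top blockall 126 x [49.8 59.9 70.2] y [-16.7  -0.2  18.2] z 56.2
top bar front 8 x [35.9 38.  49.2] y [-1.3  0.5  4.6] z [107.8 110.3 112.9]
   top part 8 [35.9 49.2] y [-1.3  0.5  4.6]
scene block 66 x [48.3 60.5 67.8] y [-20.1  -4.1  13.2] z 54.0
scene tab 15 x [-51.7 -45.4 -39.6] y [-8.1 -5.   1.9] z 69.0
scene blockall 101 x [48.3 62.9 68.3] y [-20.9  -5.4  11.5] z 52.6
scene bar front 76 x [36.2 52.8 76.4] y [-8.  -5.   5.1] z [ 94.3 103.4 111.7]
   top part 28 [36.  76.6] y [-7.6 -4.3  5.4]
```

```bash
python3 -m pendant '[{"linear":[0.16,0,-1],"twist":0.67},{"linear":[0,0,-1.3],"twist":0},{"linear":[0,0,-1],"twist":0},{"linear":[0,0,-0.28],"twist":0},{"linear":[0.01,-0.5,0],"twist":0},{"linear":[0.02,-0.5,0],"twist":0},{"linear":[0,0,0],"twist":0},{"linear":[0,0,0],"twist":0}]'; python3 st.py
python3 -m pendant '[{"linear":[0.005,-0.2,0],"twist":0},{"linear":[0.005,-0.2,0],"twist":0},{"linear":[0.005,-0.2,0],"twist":0},{"linear":[0,0,0],"twist":0}]'; python3 st.py
```

```text
t: 6.78
ee_pos: [479.8, -158.0, 66.1]
tool_rot: [0.492, 0.508, -0.491, 0.509]
wrist_force: [-0.7, 0.8, -0.8]
finger_gap: 0.134
t 6.78 tcp [ 479.8 -158.    66.1] jaw 1.96 toolx [ 0.001 -0.    -1.   ] hold x,y 18.0 -1.3 Fx,Fy,Fz 0.8 0.7 -0.8 tau [-0.02 -0.02  0.02] gap 0.134
t: 7.12
ee_pos: [479.7, -163.9, 65.6]
tool_rot: [0.491, 0.508, -0.491, 0.509]
wrist_force: [0.1, 1.0, -0.3]
finger_gap: 0.139
t 7.12 tcp [ 479.7 -163.9   65.6] jaw 1.96 toolx [ 0. -0. -1.] hold x,y 12.0 -1.0 Fx,Fy,Fz 0.9 -0.1 -0.3 tau [ 0.08 -0.    0.04] gap 0.139
```

```bash
python3 -m pendant '[{"linear":[-0.04,-0.15,0],"twist":-0.4},{"linear":[0.005,-0.15,0],"twist":0},{"linear":[0,0,0],"twist":0}]'; python3 st.py
python3 -m pendant '[{"linear":[0.005,-0.15,0],"twist":0},{"linear":[0.005,-0.15,0],"twist":0},{"linear":[0,0,0],"twist":0}]'; python3 st.py
python3 -m pendant '[{"linear":[0.005,-0.15,0],"twist":0},{"linear":[0.005,-0.15,0],"twist":0},{"linear":[0,0,0],"twist":0}]'; python3 st.py
```

```text
t: 7.37
ee_pos: [479.2, -166.6, 65.5]
tool_rot: [0.493, 0.507, -0.493, 0.507]
wrist_force: [-0.1, 0.9, 0.2]
finger_gap: 0.138
t 7.37 tcp [ 479.2 -166.6   65.5] jaw 1.57 toolx [-0.  0. -1.] hold x,y 9.4 -0.5 Fx,Fy,Fz 0.9 0.1 0.2 tau [ 0.28  0.02 -0.01] gap 0.138
t: 7.62
ee_pos: [479.3, -169.6, 65.4]
tool_rot: [0.493, 0.507, -0.493, 0.507]
wrist_force: [-0.7, 2.7, -0.3]
finger_gap: 0.138
t 7.62 tcp [ 479.3 -169.6   65.4] jaw 1.57 toolx [-0.  0. -1.] hold x,y 6.4 -0.5 Fx,Fy,Fz 2.8 0.6 -0.3 tau [ 0.39  0.19 -0.02] gap 0.138
t: 7.87
ee_pos: [479.4, -172.7, 65.4]
tool_rot: [0.493, 0.507, -0.493, 0.507]
wrist_force: [-0.3, 2.9, 1.3]
finger_gap: 0.14
t 7.87 tcp [ 479.4 -172.7   65.4] jaw 1.57 toolx [-0.  0. -1.] hold x,y 3.3 -0.5 Fx,Fy,Fz 2.9 0.2 1.3 tau [ 0.57  0.27 -0.04] gap 0.14
```

```bash
python3 -m pendant '[{"linear":[0.005,-0.2,0],"twist":0},{"linear":[0.005,-0.2,0],"twist":0},{"linear":[0.005,-0.2,0],"twist":0},{"linear":[0.005,-0.2,0],"twist":0},{"linear":[0,0,0],"twist":0}]'; python3 st.py
python3 -m pendant '[{"linear":[0.005,-0.2,0],"twist":0},{"linear":[0.005,-0.2,0],"twist":0},{"linear":[0.005,-0.2,0],"twist":0},{"linear":[0.005,-0.2,0],"twist":0},{"linear":[0,0,0],"twist":0}]'; python3 st.py
```

```text
t: 8.28
ee_pos: [479.6, -180.8, 65.4]
tool_rot: [0.493, 0.507, -0.493, 0.507]
wrist_force: [-1.2, 4.3, 0.7]
finger_gap: 0.135
t 8.28 tcp [ 479.6 -180.8   65.4] jaw 1.56 toolx [-0.  0. -1.] hold x,y -4.8 -0.5 Fx,Fy,Fz 4.3 1.1 0.7 tau [ 0.88  0.3  -0.07] gap 0.135
t: 8.7
ee_pos: [479.8, -188.6, 65.4]
tool_rot: [0.493, 0.507, -0.493, 0.507]
wrist_force: [-1.0, 6.1, 0.7]
finger_gap: 0.136
t 8.7 tcp [ 479.8 -188.6   65.4] jaw 1.57 toolx [-0.     0.001 -1.   ] hold x,y -12.6 -0.5 Fx,Fy,Fz 6.2 0.9 0.7 tau [ 1.17  0.34 -0.02] gap 0.136
```

Run:
```python
from h import *
p,d=cams.snapshot("scene");np.savez("scene3.npz",p=p,d=d)
cv2.imwrite("pics/scene3.png",cv2.resize(p[110:190,150:270],None,fx=6,fy=6,interpolation=cv2.INTER_CUBIC)[:,:,::-1])
```

```text
(no output)
```

View pics/scene3.png

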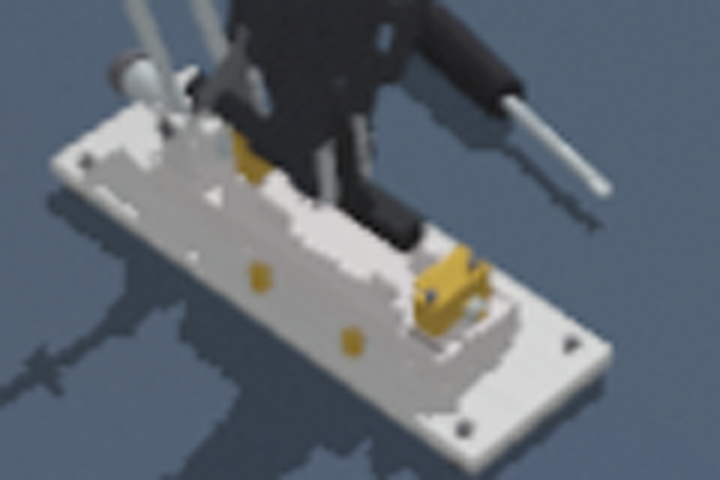

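The bar's front end at (415,235) is behind the end contact at (450,285). The tab is pushed back at (250,155). Lowering.

```bash
python3 -m pendant '[{"linear":[0,0,-0.2],"twist":0},{"linear":[0,0,-0.3],"twist":0},{"linear":[0,0,-0.3],"twist":0},{"linear":[0,0,-0.3],"twist":0},{"linear":[0,0,-0.2],"twist":0},{"linear":[0,0,0],"twist":0}]'; python3 st.py
python3 -m pendant '[{"linear":[0,0,-0.1],"twist":0},{"linear":[0,0,-0.1],"twist":0},{"linear":[0,0,-0.1],"twist":0},{"linear":[0,0,-0.1],"twist":0},{"linear":[0,0,0],"twist":0}]'; python3 st.py
python3 -m pendant '[{"linear":[0,0,-0.1],"twist":0},{"linear":[0,0,-0.1],"twist":0},{"linear":[0,0,0],"twist":0}]'; python3 st.py
```

```text
t: 9.25
ee_pos: [480.3, -188.4, 52.6]
tool_rot: [0.493, 0.507, -0.493, 0.507]
wrist_force: [0.2, 6.2, 2.3]
finger_gap: 0.143
t 9.25 tcp [ 480.3 -188.4   52.6] jaw 1.6 toolx [ 0.001  0.    -1.   ] hold x,y -12.4 -1.1 Fx,Fy,Fz 6.2 -0.3 2.3 tau [1.07 0.03 0.03] gap 0.143
t: 9.67
ee_pos: [480.4, -188.4, 48.8]
tool_rot: [0.493, 0.507, -0.493, 0.507]
wrist_force: [0.2, 4.7, 2.5]
finger_gap: 0.144
t 9.67 tcp [ 480.4 -188.4   48.8] jaw 1.6 toolx [ 0.001  0.    -1.   ] hold x,y -12.5 -1.2 Fx,Fy,Fz 4.7 -0.3 2.5 tau [ 1.06 -0.01 -0.02] gap 0.144
t: 9.92
ee_pos: [480.5, -188.4, 46.9]
tool_rot: [0.493, 0.507, -0.493, 0.507]
wrist_force: [0.1, 5.7, 3.2]
finger_gap: 0.141
t 9.92 tcp [ 480.5 -188.4   46.9] jaw 1.6 toolx [ 0.001  0.    -1.   ] hold x,y -12.5 -1.2 Fx,Fy,Fz 5.7 -0.3 3.2 tau [1.01 0.01 0.04] gap 0.141
```

```bash
python3 -m pendant '[{"linear":[-0.06,0,-0.1],"twist":0},{"linear":[0,0,-0.1],"twist":0},{"linear":[0,0,0],"twist":0}]'; python3 st.py
python3 -m pendant '[{"linear":[0,0,-0.1],"twist":0},{"linear":[0,0,-0.05],"twist":0},{"linear":[0,0,0],"twist":0}]'; python3 st.py
python3 -m pendant '[{"linear":[0,0,-0.05],"twist":0},{"linear":[0,0,-0.05],"twist":0},{"linear":[0,0,0],"twist":0}]'; python3 st.py
```

```text
t: 10.17
ee_pos: [479.9, -188.4, 44.9]
tool_rot: [0.493, 0.507, -0.493, 0.507]
wrist_force: [0.5, 6.2, 1.8]
finger_gap: 0.139
t 10.17 tcp [ 479.9 -188.4   44.9] jaw 1.61 toolx [ 0.001  0.    -1.   ] hold x,y -12.4 -0.6 Fx,Fy,Fz 6.2 -0.6 1.8 tau [ 1.13 -0.1   0.01] gap 0.139
t: 10.42
ee_pos: [479.9, -188.5, 43.4]
tool_rot: [0.493, 0.507, -0.493, 0.507]
wrist_force: [0.4, 5.4, 2.6]
finger_gap: 0.141
t 10.42 tcp [ 479.9 -188.5   43.4] jaw 1.6 toolx [ 0.001  0.    -1.   ] hold x,y -12.5 -0.6 Fx,Fy,Fz 5.4 -0.5 2.6 tau [ 1.04 -0.04  0.05] gap 0.141
t: 10.67
ee_pos: [479.9, -188.4, 42.5]
tool_rot: [0.493, 0.507, -0.493, 0.507]
wrist_force: [-0.0, 5.5, 3.2]
finger_gap: 0.142
t 10.67 tcp [ 479.9 -188.4   42.5] jaw 1.6 toolx [ 0.001  0.    -1.   ] hold x,y -12.5 -0.6 Fx,Fy,Fz 5.5 -0.1 3.2 tau [ 1.11  0.03 -0.02] gap 0.142
```

```bash
python3 -m pendant '[{"linear":[0,0,-0.05],"twist":0},{"linear":[0,0,0],"twist":0}]'; python3 st.py
python3 -m pendant '[{"linear":[0,0,-0.05],"twist":0},{"linear":[0,0,0],"twist":0}]'; python3 st.py
python3 -m pendant '[{"linear":[0,0,-0.05],"twist":0},{"linear":[0,0,0],"twist":0}]'; python3 st.py
```

```text
t: 10.83
ee_pos: [479.9, -188.5, 41.9]
tool_rot: [0.493, 0.507, -0.493, 0.507]
wrist_force: [-0.2, 5.8, 3.5]
finger_gap: 0.136
t 10.83 tcp [ 479.9 -188.5   41.9] jaw 1.6 toolx [ 0.001  0.    -1.   ] hold x,y -12.5 -0.6 Fx,Fy,Fz 5.8 0.0 3.5 tau [ 1.08 -0.03  0.  ] gap 0.136
t: 11.0
ee_pos: [479.9, -188.5, 41.6]
tool_rot: [0.493, 0.507, -0.493, 0.507]
wrist_force: [-0.7, 5.3, 3.3]
finger_gap: 0.136
t 11.0 tcp [ 479.9 -188.5   41.6] jaw 1.6 toolx [ 0.002  0.    -1.   ] hold x,y -12.5 -0.6 Fx,Fy,Fz 5.4 0.6 3.3 tau [1.08 0.07 0.05] gap 0.136
t: 11.17
ee_pos: [479.9, -188.5, 41.6]
tool_rot: [0.493, 0.506, -0.493, 0.507]
wrist_force: [-2.2, 5.8, 8.0]
finger_gap: 0.14
t 11.17 tcp [ 479.9 -188.5   41.6] jaw 1.59 toolx [ 0.002  0.    -1.   ] hold x,y -12.6 -0.7 Fx,Fy,Fz 5.8 2.1 8.0 tau [ 1.24  0.47 -0.01] gap 0.14
```

```bash
cat >> st.py <<'E'
import sys
if len(sys.argv)>1 and w[:2]@e<float(sys.argv[1]): print("STOP");sys.exit(1)
E
python3 -m pendant '[{"linear":[0,0,0.03],"twist":0},{"linear":[-0.002,0.1,0],"twist":0},{"linear":[-0.002,0.1,0],"twist":0},{"linear":[-0.003,0.1,0],"twist":0},{"linear":[0,0,0],"twist":0}]'; python3 st.py 2 &&
python3 -m pendant '[{"linear":[-0.002,0.05,0],"twist":0},{"linear":[0,0,0],"twist":0}]'>/dev/null; python3 st.py 2 &&
python3 -m pendant '[{"linear":[-0.002,0.05,0],"twist":0},{"linear":[0,0,0],"twist":0}]'>/dev/null; python3 st.py 2 &&
python3 -m pendant '[{"linear":[-0.002,0.05,0],"twist":0},{"linear":[0,0,0],"twist":0}]'>/dev/null; python3 st.py 2
```

```text
t: 11.58
ee_pos: [479.9, -185.7, 41.6]
tool_rot: [0.493, 0.506, -0.493, 0.507]
wrist_force: [-0.8, 3.4, 5.3]
finger_gap: 0.142
t 11.58 tcp [ 479.9 -185.7   41.6] jaw 1.58 toolx [ 0.002 -0.001 -1.   ] hold x,y -9.7 -0.7 Fx,Fy,Fz 3.4 0.7 5.3 tau [ 0.83  0.08 -0.02] gap 0.142
t 11.75 tcp [ 479.9 -185.3   41.6] jaw 1.58 toolx [ 0.002 -0.001 -1.   ] hold x,y -9.3 -0.7 Fx,Fy,Fz 3.0 0.6 6.2 tau [ 0.69  0.1  -0.04] gap 0.134
t 11.92 tcp [ 479.9 -184.9   41.6] jaw 1.57 toolx [ 0.002 -0.001 -1.   ] hold x,y -8.9 -0.7 Fx,Fy,Fz 3.6 -0.7 6.2 tau [ 0.67  0.08 -0.  ] gap 0.144
t 12.08 tcp [ 479.9 -184.4   41.6] jaw 1.58 toolx [ 0.002 -0.001 -1.   ] hold x,y -8.4 -0.7 Fx,Fy,Fz 2.7 -0.1 5.2 tau [ 0.64  0.06 -0.04] gap 0.14
```

```bash
python3 -m pendant '[{"linear":[-0.002,0.1,0.02],"twist":0},{"linear":[0,0,0],"twist":0}]'>/dev/null; python3 st.py 1.3 &&
python3 -m pendant '[{"linear":[-0.002,0.1,0],"twist":0},{"linear":[0,0,0],"twist":0}]'>/dev/null; python3 st.py 1.3 &&
python3 -m pendant '[{"linear":[-0.002,0.1,0],"twist":0},{"linear":[0,0,0],"twist":0}]'>/dev/null; python3 st.py 1.3 &&
python3 -m pendant '[{"linear":[-0.003,0.1,0],"twist":0},{"linear":[0,0,0],"twist":0}]'>/dev/null; python3 st.py 1.3 &&
python3 -m pendant '[{"linear":[-0.003,0.1,0],"twist":0},{"linear":[0,0,0],"twist":0}]'>/dev/null; python3 st.py 1.3 &&
python3 -m pendant '[{"linear":[-0.003,0.1,0],"twist":0},{"linear":[0,0,0],"twist":0}]'>/dev/null; python3 st.py 1.3
```

```text
t 12.25 tcp [ 479.7 -183.2   41.5] jaw 1.58 toolx [ 0.001 -0.    -1.   ] hold x,y -7.2 -0.6 Fx,Fy,Fz 3.6 -0.9 6.2 tau [ 0.75 -0.24 -0.02] gap 0.141
t 12.42 tcp [ 479.7 -182.3   41.6] jaw 1.58 toolx [ 0.001 -0.001 -1.   ] hold x,y -6.3 -0.6 Fx,Fy,Fz 3.2 -1.2 5.8 tau [ 0.6  -0.19  0.  ] gap 0.14
t 12.58 tcp [ 479.7 -181.3   41.6] jaw 1.58 toolx [ 0.002 -0.001 -1.   ] hold x,y -5.3 -0.6 Fx,Fy,Fz 3.5 -0.8 6.2 tau [ 0.63 -0.12  0.03] gap 0.141
t 12.75 tcp [ 479.7 -180.3   41.6] jaw 1.58 toolx [ 0.002 -0.001 -1.   ] hold x,y -4.3 -0.7 Fx,Fy,Fz 2.8 -1.2 4.9 tau [ 0.53 -0.18  0.05] gap 0.138
t 12.92 tcp [ 479.7 -179.4   41.6] jaw 1.58 toolx [ 0.002 -0.001 -1.   ] hold x,y -3.4 -0.6 Fx,Fy,Fz 2.4 -0.7 6.0 tau [ 0.53 -0.19  0.04] gap 0.14
t 13.08 tcp [ 479.7 -178.4   41.6] jaw 1.58 toolx [ 0.002 -0.001 -1.   ] hold x,y -2.4 -0.6 Fx,Fy,Fz 2.1 -0.9 5.3 tau [ 0.49 -0.19  0.03] gap 0.139
```

Fx is falling smoothly with the spring, with no contact yet. From here I use 0.5 mm steps.

```bash
python3 -m pendant '[{"linear":[-0.002,0.1,0.02],"twist":0},{"linear":[0,0,0],"twist":0}]'>/dev/null; python3 st.py 0.9 &&
python3 -m pendant '[{"linear":[-0.001,0.05,0],"twist":0},{"linear":[0,0,0],"twist":0}]'>/dev/null; python3 st.py 0.9 &&
python3 -m pendant '[{"linear":[-0.001,0.05,0],"twist":0},{"linear":[0,0,0],"twist":0}]'>/dev/null; python3 st.py 0.9 &&
python3 -m pendant '[{"linear":[-0.001,0.05,0],"twist":0},{"linear":[0,0,0],"twist":0}]'>/dev/null; python3 st.py 0.9 &&
python3 -m pendant '[{"linear":[-0.001,0.05,0],"twist":0},{"linear":[0,0,0],"twist":0}]'>/dev/null; python3 st.py 0.9 &&
python3 -m pendant '[{"linear":[-0.001,0.05,0],"twist":0},{"linear":[0,0,0],"twist":0}]'>/dev/null; python3 st.py 0.9 &&
python3 -m pendant '[{"linear":[-0.001,0.05,0],"twist":0},{"linear":[0,0,0],"twist":0}]'>/dev/null; python3 st.py 0.9
```

```text
t 13.25 tcp [ 479.5 -177.2   41.6] jaw 1.58 toolx [ 0.001 -0.001 -1.   ] hold x,y -1.2 -0.5 Fx,Fy,Fz 2.8 -2.3 4.3 tau [ 0.45 -0.44  0.11] gap 0.142
t 13.42 tcp [ 479.5 -176.8   41.6] jaw 1.58 toolx [ 0.001 -0.001 -1.   ] hold x,y -0.8 -0.5 Fx,Fy,Fz 0.6 -2.6 5.7 tau [ 0.24 -0.46  0.  ] gap 0.143
STOP
t 13.42 tcp [ 479.5 -176.8   41.6] jaw 1.58 toolx [ 0.001 -0.001 -1.   ] hold x,y -0.8 -0.5 Fx,Fy,Fz 0.6 -2.6 5.7 tau [ 0.24 -0.46  0.  ] gap 0.143
STOP
t 13.42 tcp [ 479.5 -176.8   41.6] jaw 1.58 toolx [ 0.001 -0.001 -1.   ] hold x,y -0.8 -0.5 Fx,Fy,Fz 0.6 -2.6 5.7 tau [ 0.24 -0.46  0.  ] gap 0.143
STOP
t 13.42 tcp [ 479.5 -176.8   41.6] jaw 1.58 toolx [ 0.001 -0.001 -1.   ] hold x,y -0.8 -0.5 Fx,Fy,Fz 0.6 -2.6 5.7 tau [ 0.24 -0.46  0.  ] gap 0.143
STOP
t 13.42 tcp [ 479.5 -176.8   41.6] jaw 1.58 toolx [ 0.001 -0.001 -1.   ] hold x,y -0.8 -0.5 Fx,Fy,Fz 0.6 -2.6 5.7 tau [ 0.24 -0.46  0.  ] gap 0.143
STOP
t 13.42 tcp [ 479.5 -176.8   41.6] jaw 1.58 toolx [ 0.001 -0.001 -1.   ] hold x,y -0.8 -0.5 Fx,Fy,Fz 0.6 -2.6 5.7 tau [ 0.24 -0.46  0.  ] gap 0.143
STOP
```

```bash
python3 -m pendant '[{"linear":[0.03,0,0],"twist":0},{"linear":[0,0,0],"twist":0}]'>/dev/null; python3 st.py
python3 -m pendant '[{"linear":[-0.001,0.03,0],"twist":0},{"linear":[0,0,0],"twist":0}]'>/dev/null; python3 st.py
```

```text
t 13.58 tcp [ 479.5 -176.8   41.6] jaw 1.57 toolx [ 0.001 -0.001 -1.   ] hold x,y -0.8 -0.5 Fx,Fy,Fz 2.2 -0.2 6.5 tau [ 0.24 -0.21  0.1 ] gap 0.143
t 13.75 tcp [ 479.5 -176.6   41.6] jaw 1.56 toolx [ 0.001 -0.001 -1.   ] hold x,y -0.7 -0.5 Fx,Fy,Fz 0.4 -1.2 5.7 tau [ 0.08 -0.19  0.05] gap 0.14
```

```bash
python3 -m pendant '[{"linear":[-0.001,0.03,0],"twist":0},{"linear":[0,0,0],"twist":0}]'>/dev/null; python3 st.py
python3 - <<'E'
from h import *
a=np.radians(91.46);e=np.array([np.cos(a),np.sin(a)]);o=np.array([478.95,-176])
p,d=cams.snapshot("scene");np.savez("scene4.npz",p=p,d=d)
t,_=cams.snapshot("top")
A=cv2.resize(p[125:185,180:260],None,fx=7.5,fy=7.5,interpolation=cv2.INTER_CUBIC)
cv2.imwrite("pics/scene4.png",A[:,:,::-1])
for x in(43,50,57):
  q=o+e*x; print(x,[np.round((np.array(proj("scene",np.array([q[0],q[1],z])))-[180,125])*7.5) for z in(43,52,56)])
E
```

```text
t 13.92 tcp [ 479.5 -176.4   41.6] jaw 1.56 toolx [ 0.001 -0.001 -1.   ] hold x,y -0.4 -0.6 Fx,Fy,Fz 0.1 -1.0 5.8 tau [ 0.07 -0.17  0.07] gap 0.141
43 [array([308., 230.]), array([307., 212.]), array([306., 204.])]
50 [array([322., 239.]), array([321., 221.]), array([320., 213.])]
57 [array([337., 249.]), array([335., 231.]), array([335., 223.])]
```

View pics/scene4.png

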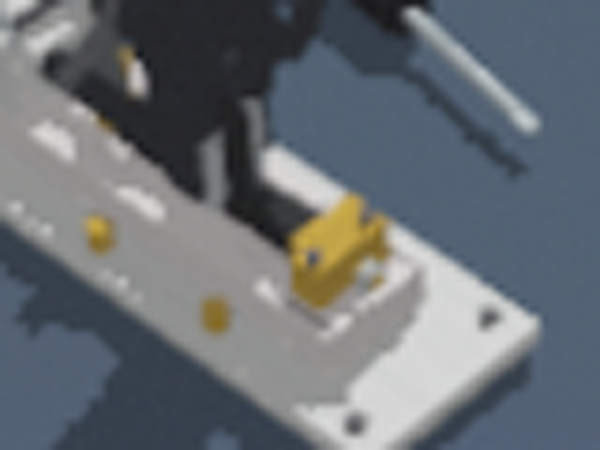

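Picture: the bar's front runs up to the brass block at (300,240) and its top is below the lip. The feel is still ambiguous because of floor friction, so I lighten the floor pressure and test.

```bash
python3 -m pendant '[{"linear":[0,0,0.04],"twist":0},{"linear":[0,0,0],"twist":0},{"linear":[0,0,0],"twist":0}]'>/dev/null; python3 st.py
python3 -m pendant '[{"linear":[-0.001,0.04,0],"twist":0},{"linear":[0,0,0],"twist":0}]'>/dev/null; python3 st.py
```

```text
t 14.27 tcp [ 479.3 -176.    41.6] jaw 1.58 toolx [ 0. -0. -1.] hold x,y 0.0 -0.4 Fx,Fy,Fz 2.2 -2.9 3.8 tau [ 0.29 -0.41  0.08] gap 0.141
t 14.43 tcp [ 479.3 -175.6   41.6] jaw 1.57 toolx [ 0. -0. -1.] hold x,y 0.4 -0.4 Fx,Fy,Fz 1.4 -2.8 3.2 tau [ 0.25 -0.43  0.1 ] gap 0.14
```

Still sliding, so that was friction. I relieve the side and floor load and continue.

```bash
python3 -m pendant '[{"linear":[0.04,0,0.02],"twist":0},{"linear":[0,0,0],"twist":0},{"linear":[0,0,0],"twist":0}]'>/dev/null; python3 st.py
python3 -m pendant '[{"linear":[-0.001,0.05,0],"twist":0},{"linear":[0,0,0],"twist":0}]'>/dev/null; python3 st.py 0.3 &&
python3 -m pendant '[{"linear":[-0.001,0.05,0],"twist":0},{"linear":[0,0,0],"twist":0}]'>/dev/null; python3 st.py 0.3 &&
python3 -m pendant '[{"linear":[-0.001,0.05,0],"twist":0},{"linear":[0,0,0],"twist":0}]'>/dev/null; python3 st.py 0.3
```

```text
t 14.68 tcp [ 479.4 -175.5   41.6] jaw 1.57 toolx [-0.001  0.    -1.   ] hold x,y 0.5 -0.4 Fx,Fy,Fz 1.9 -0.9 2.3 tau [ 0.41 -0.11  0.03] gap 0.141
t 14.85 tcp [ 479.4 -175.    41.6] jaw 1.57 toolx [-0.001  0.    -1.   ] hold x,y 1.0 -0.5 Fx,Fy,Fz 2.6 -0.6 2.0 tau [ 0.45 -0.07  0.01] gap 0.139
t 15.02 tcp [ 479.4 -174.4   41.6] jaw 1.57 toolx [-0.  0. -1.] hold x,y 1.6 -0.5 Fx,Fy,Fz 1.7 0.2 1.2 tau [ 0.45 -0.03 -0.03] gap 0.138
t 15.18 tcp [ 479.4 -173.9   41.6] jaw 1.58 toolx [-0.  0. -1.] hold x,y 2.1 -0.5 Fx,Fy,Fz 1.6 -1.4 1.1 tau [ 0.54  0.02 -0.03] gap 0.14
```

```bash
sed -i 's/if len(sys.argv)>1 and .*/if len(sys.argv)>1 and s["torque"][0]<float(sys.argv[1]): print("STOP");sys.exit(1)/' st.py
python3 -m pendant '[{"linear":[-0.001,0.05,0],"twist":0},{"linear":[0,0,0],"twist":0}]'>/dev/null && python3 st.py 0.3 &&
python3 -m pendant '[{"linear":[-0.001,0.05,0],"twist":0},{"linear":[0,0,0],"twist":0}]'>/dev/null && python3 st.py 0.3 &&
python3 -m pendant '[{"linear":[-0.001,0.05,0],"twist":0},{"linear":[0,0,0],"twist":0}]'>/dev/null && python3 st.py 0.3 &&
python3 -m pendant '[{"linear":[-0.001,0.05,0],"twist":0},{"linear":[0,0,0],"twist":0}]'>/dev/null && python3 st.py 0.3 &&
python3 -m pendant '[{"linear":[-0.001,0.05,0],"twist":0},{"linear":[0,0,0],"twist":0}]'>/dev/null && python3 st.py 0.3 &&
python3 -m pendant '[{"linear":[-0.001,0.05,0],"twist":0},{"linear":[0,0,0],"twist":0}]'>/dev/null && python3 st.py 0.3
```

```text
t 15.35 tcp [ 479.4 -173.4   41.6] jaw 1.58 toolx [-0.  0. -1.] hold x,y 2.6 -0.5 Fx,Fy,Fz 3.4 0.5 0.2 tau [ 0.55  0.04 -0.  ] gap 0.137
t 15.52 tcp [ 479.4 -173.    41.6] jaw 1.57 toolx [-0. -0. -1.] hold x,y 2.9 -0.5 Fx,Fy,Fz 1.5 -0.4 -0.1 tau [ 0.44  0.09 -0.03] gap 0.144
t 15.68 tcp [ 479.4 -173.    41.6] jaw 1.56 toolx [-0.    -0.001 -1.   ] hold x,y 3.0 -0.5 Fx,Fy,Fz -3.2 0.8 -1.8 tau [-0.44  0.09  0.04] gap 0.138
STOP
```

That is a clear end-contact touch at TCP x = 3.0, where vision put the face. I relax the push, confirm the bar is on the floor, then release slowly.

```bash
python3 -m pendant '[{"linear":[0,-0.02,-0.02],"twist":0},{"linear":[0,0,-0.03],"twist":0},{"linear":[0,0,0],"twist":0}]'>/dev/null; python3 st.py
```

```text
t 15.93 tcp [ 479.5 -173.    41.6] jaw 1.56 toolx [-0. -0. -1.] hold x,y 3.0 -0.6 Fx,Fy,Fz -1.2 3.7 3.1 tau [-0.32  0.67 -0.03] gap 0.14
```

```bash
python3 -m pendant '[{"linear":[-0.045,0,0],"twist":0},{"linear":[0,0,0],"twist":0}]'>/dev/null; python3 st.py
python3 -m pendant '[{"linear":[0,0,0],"twist":0},{"linear":[0,0,0],"twist":0},{"linear":[0,0,0],"twist":0},{"linear":[0,0,0],"twist":0}]' 0.35 >/dev/null; python3 st.py
python3 -m pendant '[{"linear":[0,0,0.5],"twist":0},{"linear":[0,0,1],"twist":0},{"linear":[0,0,2],"twist":0},{"linear":[0,0,3],"twist":0},{"linear":[0,0,3],"twist":0},{"linear":[0,0,0],"twist":0}]' >/dev/null; python3 st.py
python3 - <<'E'
from h import *
p,d=cams.snapshot("scene");np.savez("scene5.npz",p=p,d=d)
t,_=cams.snapshot("top");np.savez("top5.npz",p=t,d=_)
A=cv2.resize(p[110:185,165:265],None,fx=6,fy=6,interpolation=cv2.INTER_CUBIC)
cv2.imwrite("pics/scene5.png",A[:,:,::-1])
for n in("top","scene"):
  for q in("rail_handle","rail_hinge"): print(n,q,[(np.round(x['position']),round(x['conf'],2)) for x in cams.tip_of(n,q)[:2]])
E
```

```text
t 16.1 tcp [ 479.4 -173.    41.6] jaw 1.57 toolx [ 0.001 -0.    -1.   ] hold x,y 3.0 -0.6 Fx,Fy,Fz -1.0 1.3 3.3 tau [-0.34  0.12  0.02] gap 0.146
t 16.43 tcp [ 479.1 -172.6   41.1] jaw 1.58 toolx [-0.  0. -1.] hold x,y 3.4 -0.3 Fx,Fy,Fz 0.8 -0.3 -0.8 tau [ 0.03 -0.   -0.03] gap 0.349
t 16.93 tcp [ 481.3 -173.5  143.3] jaw 1.58 toolx [ 0.008 -0.003 -1.   ] hold x,y 2.4 -2.4 Fx,Fy,Fz -0.3 -0.3 0.4 tau [-0.01 -0.05  0.06] gap 0.353
top rail_handle [(array([ 480., -178.,   -2.]), 0.2)]
top rail_hinge []
scene rail_handle [(array([ 485., -332.,  228.]), 0.96)]
scene rail_hinge [(array([ 485., -268.,   71.]), 0.9)]
```

View pics/scene5.png

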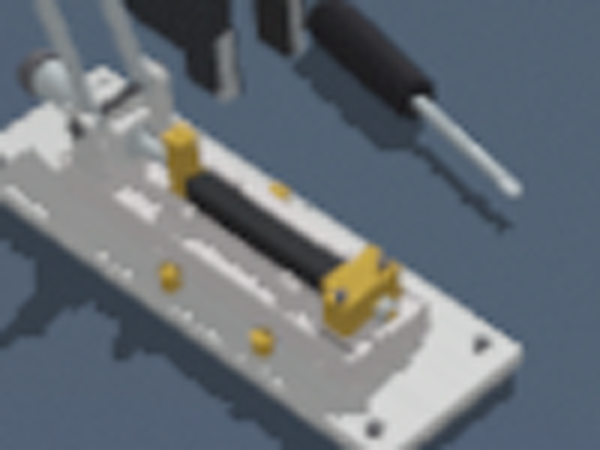

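The bar is flat in the channel, from the spring tab (183,160) to the end contact (350,290). The fingers are clear. Now I go over and behind the rail handle with the fingers shut.

```bash
python3 -m pendant '[{"linear":[0,0,2.5],"twist":0},{"linear":[0,0,3.6],"twist":0},{"linear":[0,0,3.6],"twist":0},{"linear":[0,0,2.5],"twist":0},{"linear":[0.1,-3.2,0],"twist":0},{"linear":[0.1,-3.2,0],"twist":0},{"linear":[0.1,-3.2,0],"twist":0},{"linear":[0,-3.2,0],"twist":0},{"linear":[0,-3.2,0],"twist":0},{"linear":[0,-2.9,0],"twist":0}]' 0
python3 -m pendant '[{"linear":[0,0,0],"twist":0},{"linear":[0,0,0],"twist":0}]' >/dev/null; python3 st.py
```

```text
t: 18.07
ee_pos: [481.7, -363.5, 257.1]
tool_rot: [0.493, 0.507, -0.493, 0.506]
wrist_force: [0.6, 0.5, 0.6]
finger_gap: -0.007
t 18.23 tcp [ 481.6 -362.9  256.5] jaw 1.44 toolx [-0.002  0.002 -1.   ] hold x,y -186.9 2.1 Fx,Fy,Fz 0.1 0.2 0.4 tau [ 0.02 -0.01  0.01] gap 0.001
```

```bash
python3 -m pendant '[{"linear":[0.1,0,-1],"twist":0},{"linear":[0,0,-1],"twist":0},{"linear":[0,0,-0.9],"twist":0},{"linear":[0,0.5,0],"twist":0},{"linear":[0,0.5,0],"twist":0},{"linear":[0,0,0],"twist":0}]'>/dev/null; python3 st.py
python3 -m pendant '[{"linear":[0,0.3,0],"twist":0},{"linear":[0,0.3,0],"twist":0},{"linear":[0,0.3,0.05],"twist":0},{"linear":[0,0,0],"twist":0}]'>/dev/null; python3 st.py
```

```text
t 18.73 tcp [ 483.3 -350.3  229.9] jaw 1.65 toolx [ 0.001 -0.    -1.   ] hold x,y -174.3 0.1 Fx,Fy,Fz 0.0 1.0 0.3 tau [ 0.03 -0.03 -0.01] gap -0.001
t 19.07 tcp [ 483.3 -342.9  231. ] jaw 1.57 toolx [ 0.001 -0.002 -1.   ] hold x,y -167.0 -0.1 Fx,Fy,Fz -2.0 0.5 4.3 tau [-0.54  0.1  -0.02] gap 0.002
```

```bash
python3 -m pendant '[{"linear":[0,-0.8,0],"twist":0},{"linear":[0,0,-0.5],"twist":0},{"linear":[0,0,0],"twist":0}]'>/dev/null; python3 st.py
python3 -m pendant '[{"linear":[0,0.6,0],"twist":0},{"linear":[0,0.4,0.05],"twist":0},{"linear":[0,0.4,0.1],"twist":0},{"linear":[0,0,0],"twist":0}]'>/dev/null; python3 st.py
```

```text
t 19.32 tcp [ 482.8 -350.9  223.2] jaw 1.55 toolx [-0.001  0.002 -1.   ] hold x,y -175.0 0.6 Fx,Fy,Fz -0.2 0.3 -1.2 tau [-0.    0.02  0.  ] gap -0.0
t 19.65 tcp [ 483.1 -336.   226.7] jaw 1.6 toolx [ 0. -0. -1.] hold x,y -160.0 -0.1 Fx,Fy,Fz -0.7 0.5 -0.3 tau [-0.05  0.02 -0.01] gap 0.003
```

```bash
python3 -m pendant '[{"linear":[0,0.6,0.2],"twist":0},{"linear":[0,0.6,0.2],"twist":0},{"linear":[-0.02,0.6,0.2],"twist":0},{"linear":[0,0,0],"twist":0}]'>/dev/null; python3 st.py
python3 -m pendant '[{"linear":[-0.03,1,0.1],"twist":0},{"linear":[-0.03,1,0.1],"twist":0},{"linear":[-0.03,1.0,0.1],"twist":0},{"linear":[0,0,0],"twist":0}]'; python3 st.py
python3 - <<'E'
from h import *
p,d=cams.snapshot("scene");np.savez("scene6.npz",p=p,d=d)
cv2.imwrite("pics/scene6.png",cv2.resize(p[0:190,90:290],None,fx=3,fy=3,interpolation=cv2.INTER_CUBIC)[:,:,::-1])
E
```

```text
t 19.98 tcp [ 483.2 -317.4  233. ] jaw 1.63 toolx [ 0.001  0.    -1.   ] hold x,y -141.5 -0.6 Fx,Fy,Fz 0.1 0.9 -0.3 tau [-0.02 -0.03  0.02] gap 0.0
t: 20.32
ee_pos: [482.1, -286.7, 235.8]
tool_rot: [0.493, 0.507, -0.492, 0.507]
wrist_force: [-1.4, -0.2, -0.1]
finger_gap: 0.0
t 20.32 tcp [ 482.1 -286.7  235.8] jaw 1.66 toolx [ 0.001  0.001 -1.   ] hold x,y -110.8 -0.3 Fx,Fy,Fz -0.2 1.4 -0.1 tau [0.02 0.03 0.01] gap 0.0
```

View pics/scene6.png

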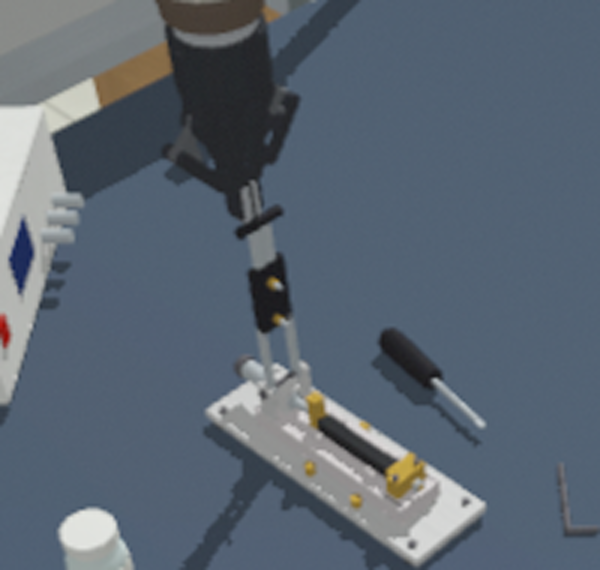

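The rail is upright, with the handle at (260,220) just ahead of the fingertips. I continue along the arc.

```bash
python3 -m pendant '[{"linear":[-0.02,1,0.05],"twist":0},{"linear":[-0.03,1,0],"twist":0},{"linear":[-0.03,1,-0.05],"twist":0},{"linear":[-0.03,1.1,-0.2],"twist":0},{"linear":[-0.03,1.1,-0.3],"twist":0},{"linear":[-0.03,1.1,-0.35],"twist":0},{"linear":[0,0,0],"twist":0}]'>/dev/null; python3 st.py
python3 -m pendant '[{"linear":[-0.02,1.04,-0.4],"twist":0},{"linear":[-0.03,1.04,-0.45],"twist":0},{"linear":[-0.03,1.04,-0.5],"twist":0},{"linear":[0,0,0],"twist":0}]'; python3 st.py
```

```text
t 20.95 tcp [ 480.1 -223.4  226.3] jaw 1.67 toolx [-0.     0.001 -1.   ] hold x,y -47.4 0.1 Fx,Fy,Fz -0.6 0.0 0.1 tau [-0.02  0.03  0.02] gap -0.003
t: 21.28
ee_pos: [479.1, -192.6, 212.0]
tool_rot: [0.493, 0.508, -0.493, 0.506]
wrist_force: [-0.6, -0.3, -0.8]
finger_gap: -0.002
t 21.28 tcp [ 479.1 -192.6  212. ] jaw 1.64 toolx [-0.001  0.001 -1.   ] hold x,y -16.6 0.2 Fx,Fy,Fz -0.3 0.6 -0.8 tau [-0.06  0.05  0.  ] gap -0.002
```

```bash
python3 -m pendant '[{"linear":[-0.02,1.04,-0.7],"twist":0},{"linear":[-0.03,1.04,-0.75],"twist":0},{"linear":[-0.03,1.2,-1.15],"twist":0},{"linear":[0,0,0],"twist":0}]'; python3 st.py
python3 -m pendant '[{"linear":[0,-0.3,1.0],"twist":0},{"linear":[0,0,1.2],"twist":0},{"linear":[0,0,0],"twist":0}]'; python3 st.py
python3 - <<'E'
from h import *
print([(np.round(x['position']),round(x['conf'],2)) for n in("scene","top") if cams.snapshot(n) for x in cams.tip_of(n,"rail_handle")[:1]])
E
```

```text
t: 21.62
ee_pos: [478.0, -159.8, 185.3]
tool_rot: [0.493, 0.508, -0.493, 0.506]
wrist_force: [-0.3, 0.2, -0.1]
finger_gap: -0.001
t 21.62 tcp [ 478.  -159.8  185.3] jaw 1.64 toolx [-0.002  0.002 -1.   ] hold x,y 16.2 0.5 Fx,Fy,Fz 0.2 0.3 -0.1 tau [ 0.   -0.01  0.07] gap -0.001
t: 21.87
ee_pos: [479.5, -165.5, 212.4]
tool_rot: [0.494, 0.506, -0.493, 0.508]
wrist_force: [0.3, -0.4, 1.8]
finger_gap: -0.002
t 21.87 tcp [ 479.5 -165.5  212.4] jaw 1.56 toolx [ 0.003 -0.001 -1.   ] hold x,y 10.5 -0.8 Fx,Fy,Fz -0.4 -0.3 1.8 tau [ 0.   -0.06 -0.04] gap -0.002
[(array([ 481., -143.,  183.]), 0.63), (array([ 485., -144.,  189.]), 0.78)]
```

The networks put the handle at holder x ≈ 33, z ≈ 186, which is the planned 0.75 rad. Now I press from above, following the arc.

```bash
python3 -m pendant '[{"linear":[0,1.2,-0.4],"twist":0},{"linear":[0,1.05,-0.6],"twist":0},{"linear":[0,0,-0.6],"twist":0},{"linear":[0,0,-0.4],"twist":0},{"linear":[0,0,0],"twist":0}]'>/dev/null; python3 st.py
python3 -m pendant '[{"linear":[-0.02,0.82,-1.1],"twist":0},{"linear":[-0.02,0.82,-1.1],"twist":0},{"linear":[-0.01,0.66,-1.1],"twist":0},{"linear":[-0.01,0.66,-1.15],"twist":0},{"linear":[0,0,0],"twist":0}]'; python3 st.py
python3 -m pendant '[{"linear":[-0.02,0.48,-1.2],"twist":0},{"linear":[-0.02,0.48,-1.2],"twist":0},{"linear":[0,0.22,-0.85],"twist":0},{"linear":[0,0.22,-0.85],"twist":0},{"linear":[0,0,0],"twist":0}]'; python3 st.py
```

```text
t 22.48 tcp [ 478.5 -141.3  188.3] jaw 1.65 toolx [-0.001  0.001 -1.   ] hold x,y 34.7 -0.4 Fx,Fy,Fz -0.3 -0.2 0.0 tau [ 0.01 -0.    0.02] gap -0.0
t: 22.9
ee_pos: [477.2, -111.7, 142.6]
tool_rot: [0.492, 0.508, -0.493, 0.506]
wrist_force: [-0.3, -0.1, 0.3]
finger_gap: -0.002
t 22.9 tcp [ 477.2 -111.7  142.6] jaw 1.63 toolx [-0.003  0.001 -1.   ] hold x,y 64.3 0.1 Fx,Fy,Fz -0.1 0.3 0.3 tau [-0.   -0.01  0.04] gap -0.002
t: 23.32
ee_pos: [477.0, -98.4, 101.9]
tool_rot: [0.493, 0.508, -0.494, 0.506]
wrist_force: [-0.3, 1.3, -0.0]
finger_gap: 0.001
t 23.32 tcp [477.  -98.4 101.9] jaw 1.59 toolx [-0.002  0.    -1.   ] hold x,y 77.6 -0.0 Fx,Fy,Fz 1.3 0.2 -0.0 tau [-0.02  0.07  0.01] gap 0.001
```

```bash
python3 -m pendant '[{"linear":[0,0.1,-0.6],"twist":0},{"linear":[0,0.1,-0.6],"twist":0}]'; 
python3 -m pendant '[{"linear":[0,0.05,-0.5],"twist":0},{"linear":[0,0.03,-0.4],"twist":0}]';python3 st.py
python3 - <<'E'
from h import *
print([(np.round(x['position']),round(x['conf'],2)) for n in("scene","top") if cams.snapshot(n) for x in cams.tip_of(n,"rail_handle")[:1]])
E
```

```text
t: 23.48
ee_pos: [477.8, -96.8, 91.8]
tool_rot: [0.493, 0.507, -0.493, 0.507]
wrist_force: [-1.2, 0.5, 2.2]
finger_gap: -0.002
t: 23.65
ee_pos: [477.7, -95.8, 82.3]
tool_rot: [0.493, 0.507, -0.493, 0.507]
wrist_force: [-0.1, 2.1, 3.3]
finger_gap: -0.0
t 23.65 tcp [477.7 -95.8  82.3] jaw 1.57 toolx [ 0.  0. -1.] hold x,y 80.2 -0.8 Fx,Fy,Fz 2.1 0.1 3.3 tau [0.37 0.1  0.  ] gap -0.0
[(array([478., -94.,  77.]), 0.76)]
```

```bash
python3 -m pendant '[{"linear":[0,0,-0.3],"twist":0},{"linear":[0,0,-0.3],"twist":0},{"linear":[0,0,0],"twist":0}]'>/dev/null;python3 st.py
python3 -m pendant '[{"linear":[0,0,-0.2],"twist":0},{"linear":[0,0,-0.1],"twist":0},{"linear":[0,0,0],"twist":0}]'>/dev/null;python3 st.py
python3 -m pendant '[{"linear":[0,0,-0.1],"twist":0},{"linear":[0,0,0],"twist":0}]'>/dev/null;python3 st.py
```

```text
t 24.1 tcp [477.8 -95.8  76.4] jaw 1.58 toolx [ 0.  0. -1.] hold x,y 80.2 -0.8 Fx,Fy,Fz -1.1 -0.0 -0.5 tau [-0.01  0.04 -0.02] gap 0.004
t 24.35 tcp [477.7 -95.8  73.6] jaw 1.58 toolx [-0.  0. -1.] hold x,y 80.2 -0.8 Fx,Fy,Fz 1.6 -0.7 0.6 tau [ 0.09 -0.05 -0.01] gap -0.005
t 24.52 tcp [477.8 -95.8  72.8] jaw 1.58 toolx [ 0.  0. -1.] hold x,y 80.2 -0.8 Fx,Fy,Fz 1.3 0.3 1.9 tau [ 0.2  -0.   -0.01] gap 0.001
```

```bash
python3 -m pendant '[{"linear":[0,0,-0.1],"twist":0},{"linear":[0,0,0],"twist":0}]'>/dev/null;python3 st.py
python3 -m pendant '[{"linear":[0,0,-0.07],"twist":0},{"linear":[0,0,0],"twist":0}]'>/dev/null;python3 st.py
python3 -m pendant '[{"linear":[0,0,-0.05],"twist":0},{"linear":[0,0,0],"twist":0}]'>/dev/null;python3 st.py
```

```text
t 24.68 tcp [477.8 -95.8  71.8] jaw 1.58 toolx [ 0.  0. -1.] hold x,y 80.2 -0.9 Fx,Fy,Fz 1.8 0.6 2.9 tau [0.23 0.1  0.03] gap 0.0
t 24.85 tcp [477.8 -95.8  71.1] jaw 1.58 toolx [ 0.  0. -1.] hold x,y 80.2 -0.9 Fx,Fy,Fz 1.3 0.1 3.5 tau [0.29 0.06 0.05] gap -0.005
t 25.02 tcp [477.8 -95.8  70.9] jaw 1.58 toolx [ 0.  0. -1.] hold x,y 80.2 -0.9 Fx,Fy,Fz 1.6 1.3 4.3 tau [ 0.47  0.19 -0.01] gap 0.0
```

```bash
python3 -m pendant '[{"linear":[0,0,-0.05],"twist":0},{"linear":[0,0,0],"twist":0}]'>/dev/null;python3 st.py
python3 -m pendant '[{"linear":[0,0,-0.04],"twist":0},{"linear":[0,0,0],"twist":0}]'>/dev/null;python3 st.py
```

```text
t 25.18 tcp [477.8 -95.8  70.8] jaw 1.57 toolx [ 0.001  0.    -1.   ] hold x,y 80.2 -0.9 Fx,Fy,Fz 2.5 1.9 9.2 tau [0.42 0.51 0.02] gap 0.002
t 25.35 tcp [477.9 -95.8  70.7] jaw 1.58 toolx [ 0.001 -0.    -1.   ] hold x,y 80.2 -1.0 Fx,Fy,Fz 1.6 4.0 10.9 tau [0.5  0.7  0.02] gap 0.001
```

It's at a firm stop, TCP 70.8, which matches the handle top at 71 when closed. I lift clear and check.

```bash
python3 -m pendant '[{"linear":[0,0,0.3],"twist":0},{"linear":[0,0,1],"twist":0},{"linear":[0,0,3],"twist":0},{"linear":[0,0,4],"twist":0},{"linear":[-1,3,3],"twist":0},{"linear":[-1,3,2],"twist":0},{"linear":[-1,3,0],"twist":0},{"linear":[-1,3,0],"twist":0},{"linear":[0,0,0],"twist":0},{"linear":[0,0,0],"twist":0}]'>/dev/null;python3 st.py
python3 - <<'E'
from h import *
a=np.radians(91.46);e=np.array([np.cos(a),np.sin(a)]);o=np.array([478.95,-176])
p,d=cams.snapshot("scene")
cv2.imwrite("pics/scene7.png",cv2.resize(p[100:190,150:270],None,fx=6,fy=6,interpolation=cv2.INTER_CUBIC)[:,:,::-1])
cams.snapshot("top")
for n in("scene","top"):
  for q in("rail_handle","rail_hinge","bar_center","short_bar_center"):print(n,q,[(np.round(x['position']),round(x['conf'],2)) for x in cams.tip_of(n,q)[:2]])
E
```

```text
t 26.18 tcp [437.9  23.8 201.9] jaw 1.74 toolx [ 0.001 -0.    -1.   ] hold x,y 200.8 35.9 Fx,Fy,Fz -0.3 1.3 -0.7 tau [-0.02 -0.02 -0.01] gap -0.001
scene rail_handle [(array([477., -95.,  65.]), 0.63)]
scene rail_hinge [(array([ 486., -268.,   67.]), 0.73), (array([ 479., -177.,   48.]), 0.5)]
scene bar_center [(array([548., 379.,   5.]), 0.9), (array([687., 186.,   5.]), 0.66)]
scene short_bar_center [(array([500., 124.,  21.]), 0.52)]
top rail_handle [(array([478., -98.,  69.]), 0.97)]
top rail_hinge [(array([ 486., -275.,   63.]), 0.81)]
top bar_center [(array([398., 369.,   8.]), 0.88), (array([553., 378.,   5.]), 0.81)]
top short_bar_center [(array([479., -94.,  69.]), 0.4)]
```

View pics/scene7.png

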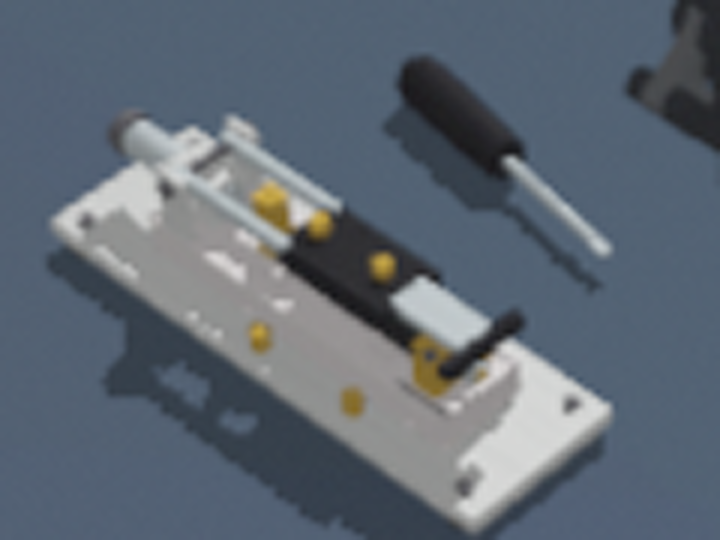

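The rail is closed and level, with the handle at (480,345) in front of the end contact, and the arm is clear. Handing in.

```bash
python3 -c "
from bench import arm
print(arm.finish_job())"
```

```text
the job is handed in; nothing more can be done
None
```

The long graphite bar is loaded in the holder, the probe rail is down on it, and the job is handed in at about 26 s of the 72 s.

**Loading:** I pushed the spring contact back about 22 mm with the bar's end held above the lip (about 6 N). I set the bar on the floor, then eased it forward in my grip until it touched the end contact. The touch was clear, with an estimated 6 N on the contact. I eased off before letting go.

**Rail:** I pushed the handle over from behind, then pressed it down from above to a firm stop. The fingertips stopped at z 70.8 mm, against 71 mm expected for the closed handle. The last press reached about 11 N, more than the roughly 5 N given, because I was confirming the stop.

**Last checks:**
- Both cameras put the handle at about z 65–69 (66 when closed), at holder x about 79–81.
- The last picture shows the rail level and the arm clear. The picture before the rail closed showed the bar flat between the two contacts.
- The scene camera found the short bar still on the plate.

**What disagreed:**
- My first touch reading, about 4 mm early, was only friction from the floor and guide cheeks. I lightened the load and carried on.
- My first push on the rail handle sat too high, so I lowered the tip and redid it.
- In the final top view the networks placed the short bar at the rail handle with low confidence (0.40). I took that as a false report.
- After the rail closed, the networks no longer reported the loaded bar, which the rail partly covers, so its final position was not re-measured.

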